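# Clip the washed glass plate back into the drip tray

### The arm

A 6-joint arm with a two-finger parallel gripper is mounted at the origin on the work surface. World frame = base frame: x ahead of the robot, y to its left, z up, the work surface at z = 0. Lengths are in mm, angles in degrees, forces in N, time in s.
With the tool pointing down it reaches from about 350 to 850 mm from the base axis. Payload 8.1 kg.
Tool frame: the origin (TCP) lies midway between the tips of the shut fingers; the grasp point (between the pads) lies hold_point_z behind it (hold_point_z is the distance from the TCP to the grasp point, in mm); z points along the fingers, x is the direction in which the jaws open and shut, and the axes are right-handed (so a half turn about z gives the same grasp; the last joint's range is limited). The gripper opens to 85 mm and grips with 20 to 120 N. Pads are 22 mm wide; open, the fingers measure 114 mm over their backs; the gripper's body (76 mm by 85 mm) begins 54 mm behind the grasp point. The pads swing forward as they close: fully open they stand 13 mm farther back than shut.
Start: joints at [-73.877, 7.471, 85.268, -0, 87.261, -4.893], TCP at [215.198, -560.085, 231.292] pointing down, gripper open.
Joint ranges: [-169.43, 169.43], [-51.17, 129.36], [1.28, 143.12], [-76.62, 256.62], [0, 156.53], [-152.29, 152.29]. Speed limits (degrees/s): [136.94, 136.94, 159.86, 180, 180, 180].

### API

Orientations are given as [roll, pitch, yaw] about the fixed x, y, z axes, in that order (R = Rz(yaw) Ry(pitch) Rx(roll)).
In Python, from bench import * gives the robot as it stands.
- The arm moves only by the shell command python3 -m pendant 'ROWS' [OPENING] [FORCE]. ROWS is JSON, a list that holds one entry, the list of rows, each a list of 4 numbers: the shift along the tool's x, y, z normalised to -1 to 1, where 1 is 0.02 m, then the turn about the tool's z normalised to -1 to 1, where 1 is 0.08 rad. A call has exactly 10 rows; each row shifts and turns the pose as measured when the row begins, along the tool's axes as they then stand; what a row does not reach is not made up. A row lasts 1/12 s, in which the tool goes at most 41.7 mm and 7.16 degrees, less where a joint would pass 70% of its speed; a pose out of reach is approached as far as the arm can. A call with a number of a shift or a turn outside -1 to 1 is refused whole. A call with a gripper value outside its range is refused whole. OPENING is the gripper's target within -1 to 1 (fully open at 1, half-way at 0, shut at -1), set as the call begins (- or left out, the last holds). The fingers move at their own pace and stop on an object; FORCE is the grip in N (left out, the last holds). Time passes only in rows, so rows that do not move let the fingers close, or fill a call up. It gives the time, the measured TCP pose, the force and the opening at its end, in the units of the state.
- sense(): the state, without advancing time (a new reading comes with each control period).
- snapshot(name): name is "scene" or "top" or "wrist"; returns the picture (480x640x3 uint8, red, green, blue); there is no depth.
- calibration(name): a dict with "mtx" (3x3 intrinsics, pixels), "D" ([k1, k2, p1, p2, k3] as OpenCV has them; the pictures are not rectified), "world_to_cam" (4x4, takes a point from world to camera coordinates); the wrist camera has in their place "hand_eye" (4x4, takes a point from camera to tool coordinates, whose origin is the TCP and whose axes are the tool frame's). Camera axes: x right, y down, z forward; pixel columns grow to the right and rows downward; lengths in mm; the calibration is good to about 2 mm. A picture is of the moment at which its call begins: read the wrist's pose just before it. calibration takes no time and is no camera call.
- hand_in(): hands the job in, once; it reports no verdict.
The state is a dict: "time": time; "joint_pos": joint angles; "qd": joint speeds; "joint_efforts": joint torques, N m; "tool_pos": TCP position; "tcp_rot": TCP orientation; "ft_force": force on the tool from outside, world axes, zero at the start; "wrist_torque": the same for the moment, N m; "finger_gap": finger opening in mm.
Only numpy, scipy, OpenCV 4.12 (cv2) and the standard library are available. Lean on these libraries where they do the work, as an engineer would, in place of code of your own. Each camera call takes 0.05 s, during which the arm holds its last target.

### The job

Pick the glass cup plate off the blue drying mat by its black grip bar and lay it flat on the front of the drip tray, short of the clips. Then slide it along the deck, between the side rails, so that both sprung clips ride up over its far edge and snap down into its two slots. Feel your way and never force the glass, leave the cups, bottle and mug alone, and let go of the plate with both clips fully down.

Things in the scene. Friction and masses are not known exactly. Their poses are not given: they have to be found in the camera images.
- plate: Tinted glass plate, 120 (x) x 90 (y) x 6 mm thick, 150 to 270 g, lying on the drying mat at the start. Origin: centre of its underside; z up, +x towards the edge that goes under the clips. It may chip if pressed on the tray, its rails, clips or stop with more than 25 N.
- grip_bar (a point): Centre of the black grip bar that stands on the plate near its front edge: 12 mm thick in the plate's x, 50 mm long in y, rising from the glass top (6 mm) to 36 mm above the plate's underside, centred at plate x = -50 mm. Pinch it from above across the 12 mm, with a finger fore and aft.
- far_edge (a point): Middle of the plate's far (+x) top edge, 60 mm from its centre. Behind it a 14 mm strip of glass, which the clips must ride over, then two slots through the glass: 13 mm long (plate x = 33 to 46 mm), 20 mm wide, centred at y = +-28 mm.
- tray: Grey drip tray fixed to the counter, 280 x 140 mm, deck (top face) 12 mm above its underside. Origin: on the underside, 150 mm from the front edge, 130 mm from the far edge, midway between the sides. +x is the way the plate slides home, with the plate's x along it; z up.
- rail_mouth (a point): Point on the deck midway between the front ends of the two white side rails (tray x = -20 mm). Rails: 8 mm above the deck, inner faces at y = +-46.5 mm (1.5 mm clear of the plate each side), to x = 110 mm. Before them the mouth flares to y = +-58 mm at x = -52 mm. Lay the plate with its far edge at or before this point.
- clip_range (a point): Point on the deck at tray x = 55 mm, middle of the clips' range. The carriage with both clips and the black stop was clamped by hand: noses at x = 45 to 65 mm, not measured, so feel for it. The plate's far edge meets their 35 degree ramps 6 mm before the noses, and hits the rigid stop 19.5 mm past the noses; the clips snap in 2 to 3 mm before that.
- clip_left (a joint): Tilt (rad) of the steel clip on the tray's +y side: 0 = fully down (nose 1.5 mm above the deck), as at the start and again once dropped into the plate's slot; about 0.1 while riding on the glass. Arm 45 mm, hinged at its far end; the spring presses it down with 0.7 to 1.6 N. Pushing the plate under both clips takes about 2 to 8 N.
- clip_right (a joint): The same for the clip on the tray's -y side.
- mat: Blue drying mat fixed to the counter, 170 x 130 x 4 mm; origin: centre of its underside. The plate lies on it at the start.
- cups: Stack of four white paper cups, upside up, 74 mm wide, 106 mm tall, origin at the centre of its foot. Leave it alone.
- pump_bottle: White pump bottle, 64 mm wide, 167 mm tall, origin at the centre of its foot. Leave it alone.
- mug: White mug, 76 mm wide and 75 mm tall, handle on its +y side, origin at the centre of its foot. Leave it alone.
There are look-alikes about, which are no part of the job. There is more than one size of the plate; the one meant has the size given above.

How it is judged:
By the outcome, as a careful person would: the job done as asked, in the order asked, and still so for the second after the job is handed in, with the robot touching nothing.
It also fails if it takes over 69 s, if anything falls off the work surface, if the arm or the gripper's body presses on something with over 40 N, if the wrist force passes 120 N, or if a joint passes its speed limit or range.

## Working session

There is one attempt and no reset: what is moved stays moved. The work goes in short steps, Python scripts to look and compute and a shell command to move; the robot and the scene stay as the last step left them, time stands still between calls to the robot, and variables do not carry over. Pictures are saved under pics/ and viewed, and the job is handed in when it is done.

```bash
mkdir -p pics; ls; python3 - <<'E'
from bench import *
import cv2
s=sense();print(s)
for n in("scene","top","wrist"):
    cv2.imwrite(f"pics/{n}0.png",snapshot(n)[:,:,::-1]); 
    c=calibration(n); print(n,{k:__import__('numpy').round(v,3).tolist() for k,v in c.items()})
E
```

```text
pics
{'time': 0.0, 'joint_pos': array([-7.38763286e+01,  7.51539012e+00,  8.53332458e+01,  2.96581016e-04,
        8.72610929e+01, -4.89430817e+00]), 'qd': array([ 0.07012853,  0.0307737 ,  0.08841142,  0.09470164, -0.00735538,
        0.11540529]), 'joint_efforts': array([-7.78377416e-04, -5.69390166e+01, -5.00555634e+01, -2.02847787e-04,
        1.47331471e-02, -1.30846374e-05]), 'tool_pos': array([ 215.04597922, -559.51990805,  230.20348245]), 'tcp_rot': array([-1.79990343e+02,  1.09303478e-01, -6.89820256e+01]), 'ft_force': array([-0.54945485, -0.60673436, -0.40825508]), 'wrist_torque': array([-0.04580775,  0.00639429, -0.00541831]), 'finger_gap': 85.70742230373426}
scene {'mtx': [[609.375, 0.0, 316.168], [0.0, 609.375, 239.68], [0.0, 0.0, 1.0]], 'D': [-0.214, 0.0, 0.0, 0.0, 0.0], 'world_to_cam': [[-0.791, 0.612, 0.008, 476.713], [0.522, 0.682, -0.513, -315.739], [-0.319, -0.401, -0.859, 1648.033], [0.0, 0.0, 0.0, 1.0]]}
top {'mtx': [[451.288, 0.0, 317.489], [0.0, 451.288, 238.311], [0.0, 0.0, 1.0]], 'D': [-0.109, 0.0, 0.0, 0.0, 0.0], 'world_to_cam': [[-0.001, -1.0, 0.015, -17.217], [-1.0, 0.0, -0.028, 599.423], [0.028, -0.015, -1.0, 835.691], [0.0, 0.0, 0.0, 1.0]]}
wrist {'mtx': [[360.072, 0.0, 318.288], [0.0, 360.072, 239.256], [0.0, 0.0, 1.0]], 'D': [-0.046, 0.0, 0.0, 0.0, 0.0], 'hand_eye': [[1.0, -0.0, -0.002, 1.895], [0.001, 0.96, 0.279, -70.53], [0.002, -0.279, 0.96, -143.124], [0.0, 0.0, 0.0, 1.0]]}
```

View pics/scene0.png

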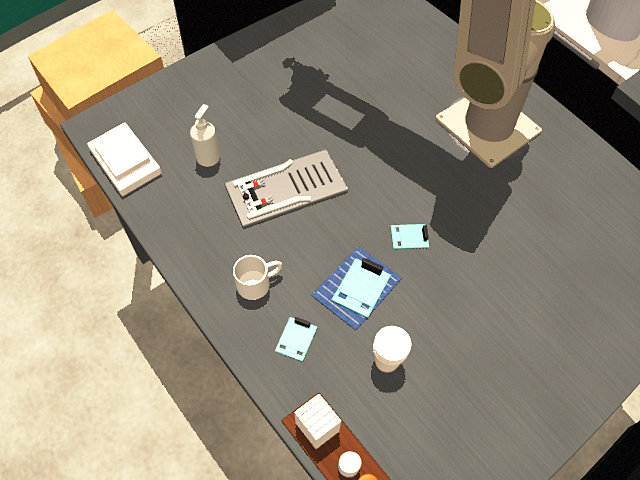

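View pics/top0.png

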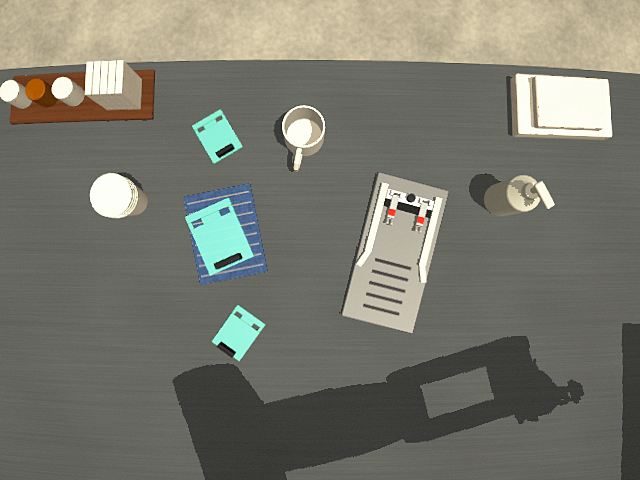

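View pics/wrist0.png

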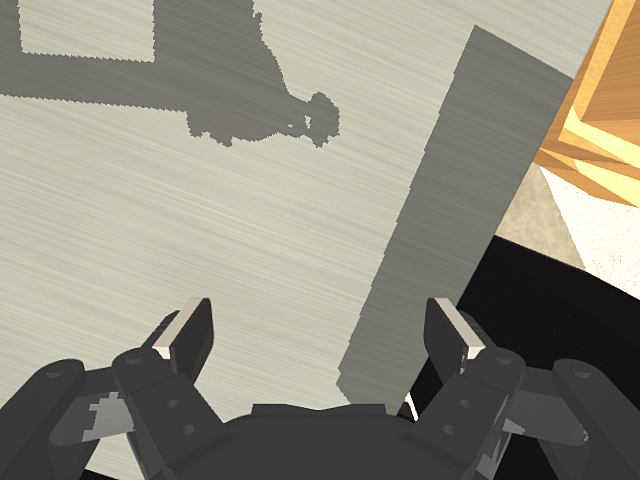

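The top view shows the plate on the blue mat at about (220,237), with its bar at (228,261). The tray is centred near (397,252), its clips at the upper end (red dots near (391,213) and (420,220)). Two smaller look-alike plates are off the mat. Next I'll measure.

```bash
cat > h.py <<'E'
import numpy as np, cv2
from bench import *
def c2w(name,s=None):
    c=calibration(name)
    if name!="wrist": T=np.linalg.inv(np.array(c["world_to_cam"]))
    else:
        from scipy.spatial.transform import Rotation as R
        W=np.eye(4);W[:3,:3]=R.from_euler('xyz',s["tcp_rot"],degrees=True).as_matrix();W[:3,3]=s["tool_pos"]
        T=W@np.array(c["hand_eye"])
    return c,T
def ray(name,px,z,s=None):
    c,T=c2w(name,s)
    p=cv2.undistortPoints(np.array(px,float).reshape(-1,1,2),np.array(c["mtx"]),np.array(c["D"])).reshape(-1,2)
    d=np.c_[p,np.ones(len(p))]@T[:3,:3].T;o=T[:3,3]
    return o+d*((np.broadcast_to(z,len(p))-o[2])/d[:,2])[:,None]
def proj(name,P,s=None):
    c,T=c2w(name,s);V=np.linalg.inv(T)
    return cv2.projectPoints(np.array(P,float).reshape(-1,1,3),cv2.Rodrigues(V[:3,:3])[0],V[:3,3],np.array(c["mtx"]),np.array(c["D"]))[0].reshape(-1,2)
def blobs(m,mn=50):
    cs,_=cv2.findContours(m.astype(np.uint8),cv2.RETR_EXTERNAL,cv2.CHAIN_APPROX_NONE)
    return [k for k in cs if cv2.contourArea(k)>mn]
E
python3 - <<'E'
from h import *
for n in("top","scene"):
    im=cv2.imread(f"pics/{n}0.png");h=cv2.cvtColor(im,cv2.COLOR_BGR2HSV)
    m=(h[...,0]>75)&(h[...,0]<98)&(h[...,1]>60)&(h[...,2]>120)
    m=cv2.morphologyEx(m.astype(np.uint8),cv2.MORPH_CLOSE,np.ones((3,3)))
    for k in blobs(m):
        w=ray(n,k[:,0],10.)[:,:2].astype(np.float32)
        print(n,"plate",cv2.minAreaRect(k)[0],cv2.minAreaRect(w))
    m=(h[...,2]<35)
    for k in blobs(m,20):
        if cv2.contourArea(k)<800: print(n,"dark",cv2.minAreaRect(k), ray(n,[cv2.minAreaRect(k)[0]],40)[0].round(1))
    # red dots
    m=((h[...,0]<8)|(h[...,0]>172))&(h[...,1]>150)&(h[...,2]>100)
    for k in blobs(m,8):
        print(n,"red",cv2.minAreaRect(k)[0],ray(n,[cv2.minAreaRect(k)[0]],20)[0].round(1))
im=cv2.imread("pics/top0.png")
cv2.imwrite("pics/tray_z.png",cv2.resize(im[165:340,335:455],None,fx=3.4,fy=3.4,interpolation=cv2.INTER_CUBIC))
cv2.imwrite("pics/plate_z.png",cv2.resize(im[175:290,175:275],None,fx=5,fy=5,interpolation=cv2.INTER_CUBIC))
E
```

```text
top plate (237.95364379882812, 332.33807373046875) ((423.5950622558594, 131.32156372070312), (64.72584533691406, 86.3219223022461), 54.64628601074219)
top plate (218.80091857910156, 235.9571075439453) ((603.9354858398438, 167.47659301757812), (121.59903717041016, 92.02962493896484), 23.570968627929688)
top plate (216.62489318847656, 136.1482391357422) ((793.2516479492188, 173.7588653564453), (86.26171112060547, 64.94757080078125), 30.806903839111328)
top dark ((227.23487854003906, 347.6644592285156), (17.20387077331543, 2.293849468231201), 34.99202346801758) [401.3 145.9  40. ]
top dark ((225.47113037109375, 151.73284912109375), (2.5836198329925537, 17.18407440185547), 57.2647705078125) [756.3 150.5  40. ]
top red (419.9706115722656, 219.61767578125) [ 633.9 -208.4   20. ]
top red (391.550048828125, 211.85000610351562) [ 648.3 -155.    20. ]
scene dark ((301.6980895996094, 323.5566101074219), (14.834939002990723, 3.159292459487915), 15.94539737701416) [771.  166.6  40. ]
scene dark ((370.5113525390625, 268.03167724609375), (21.40431785583496, 5.422427654266357), 25.34617805480957) [566.5 153.3  40. ]
scene dark ((443.0, 11.0), (22.0, 34.0), 90.0) [-215.1 -402.6   40. ]
scene red (263.1000061035156, 200.3000030517578) [ 645.3 -157.4   20. ]
scene red (255.14999389648438, 182.94998168945312) [ 630.9 -212.6   20. ]
```

View pics/tray_z.png

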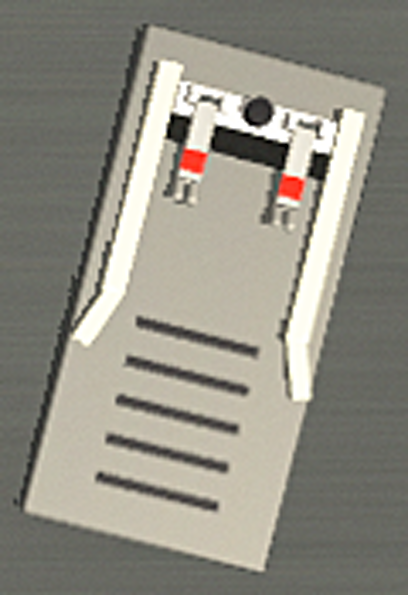

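View pics/plate_z.png

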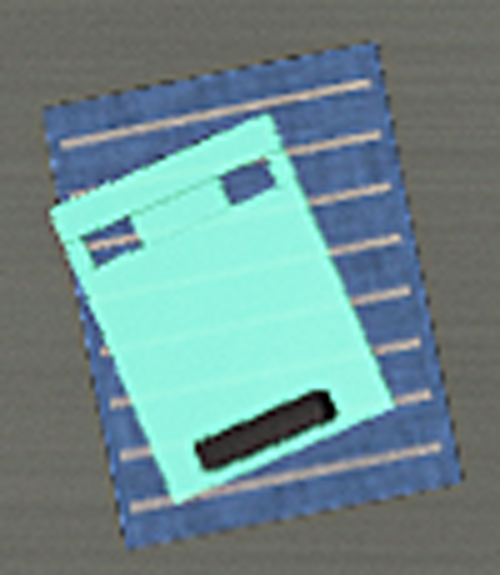

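```bash
python3 - <<'E'
from h import *
for n in("top","scene"):
    im=cv2.imread(f"pics/{n}0.png");h=cv2.cvtColor(im,cv2.COLOR_BGR2HSV)
    # dark bar near plate
    m=(h[...,2]<60)
    box=(slice(245,280),slice(205,250)) if n=="top" else (slice(252,285),slice(352,392))
    mm=np.zeros_like(m);mm[box]=m[box]
    for k in blobs(mm,20): print(n,"bar",cv2.minAreaRect(k),ray(n,[cv2.minAreaRect(k)[0]],36)[0].round(1),cv2.minAreaRect(ray(n,k[:,0],40)[:,:2].astype(np.float32)))
im=cv2.imread("pics/top0.png");h=cv2.cvtColor(im,cv2.COLOR_BGR2HSV)
print(im[240,400],im[300,380],im[320,330],im[240,450],im[330,405])
E
```

```text
top bar ((227.52587890625, 260.56036376953125), (6.171402931213379, 28.362192153930664), 66.80140686035156) [558.4 145.9  36. ] ((558.4507446289062, 145.1638641357422), (11.125103950500488, 51.349281311035156), 23.16347312927246)
scene bar ((370.7207946777344, 267.6697082519531), (21.446334838867188, 6.282869815826416), 25.016895294189453) [563.9 151.4  36. ] ((566.2843627929688, 152.94354248046875), (16.031904220581055, 48.97060012817383), 25.88567543029785)
[163 180 186] [181 197 206] [ 98 106 103] [ 97 104 101] [193 212 218]
```

```bash
python3 - <<'E'
from h import *
import bench
print([ (n,getattr(bench,n)) for n in dir(bench) if 'hold' in n.lower()], [n for n in dir(bench) if n[0]!='_'])
im=cv2.imread("pics/top0.png");g=cv2.cvtColor(im,cv2.COLOR_BGR2GRAY)
m=np.zeros_like(g);m[165:340,335:455]=(g[165:340,335:455]>135)*1
m=cv2.morphologyEx(m,cv2.MORPH_CLOSE,np.ones((9,9)))
k=max(blobs(m),key=cv2.contourArea)
w=ray("top",k[:,0],12)[:,:2].astype(np.float32);r=cv2.minAreaRect(w);print("tray",cv2.minAreaRect(k),r)
print(cv2.boxPoints(r))
# grooves: dark inside tray
ins=cv2.erode(m,np.ones((9,9)))
d=(g<110)&(ins>0);
for b in blobs(d,10):
    R=cv2.minAreaRect(ray("top",b[:,0],12)[:,:2].astype(np.float32));print("dark",np.round(cv2.minAreaRect(b)[0],1),R)
# eq of rails: white
h=cv2.cvtColor(im,cv2.COLOR_BGR2HSV)
d=((h[...,1]<45)&(h[...,2]>225)&(m>0))
for b in blobs(d,15):
    R=cv2.minAreaRect(ray("top",b[:,0],20)[:,:2].astype(np.float32));print("white",np.round(cv2.minAreaRect(b)[0],1),R)
E
```

```text
[('hold_point_z', 18.700000000000003)] ['PlanningError', 'calibration', 'hand_in', 'hold_point_z', 'sense', 'snapshot']
tray ((395.6118469238281, 252.64010620117188), (73.56775665283203, 147.85255432128906), 14.534457206726074) ((573.0400390625, -164.2182159423828), (138.62298583984375, 277.605224609375), 75.25910949707031)
[[ 421.16974  -195.93036 ]
 [ 689.638    -266.5665  ]
 [ 724.91034  -132.50607 ]
 [ 456.44208   -61.869934]]
dark [380.6 309.1] ((466.9459228515625, -135.27174377441406), (68.05386352539062, 4.165485382080078), 75.05440521240234)
dark [383.7 297.7] ((488.32415771484375, -141.12054443359375), (68.06742095947266, 4.530771255493164), 75.69817352294922)
dark [386.5 286.4] ((509.41827392578125, -146.455078125), (68.09070587158203, 4.785775184631348), 75.21095275878906)
dark [389.5 274.9] ((530.8715209960938, -152.13853454589844), (68.57823181152344, 4.537498950958252), 75.83499145507812)
dark [392.4 263.5] ((552.1832275390625, -157.58013916015625), (68.62004089355469, 4.990456581115723), 75.90370178222656)
dark [425.  226.6] ((621.4259643554688, -219.83273315429688), (9.738226890563965, 65.58502960205078), 75.27949523925781)
dark [405.8 215.8] ((641.5662841796875, -183.6001434326172), (42.85300827026367, 45.63393783569336), 75.0541763305664)
dark [388.8 210.2] ((651.9943237304688, -151.23255920410156), (19.817752838134766, 45.43830108642578), 86.74681091308594)
dark [410.5 197. ] ((677.1285400390625, -192.69081115722656), (13.358752250671387, 15.233383178710938), 89.41690063476562)
white [401.3 231.9] ((611.2650756835938, -173.04444885253906), (133.25335693359375, 161.98187255859375), 75.19422912597656)
```

```bash
cat > plan.py <<'E'
import sys,json
from h import *
def plan(target,yaw,n=10,vmax=1.0,tmax=1.0):
    s=sense();p=np.array(s["tool_pos"]);a=s["tcp_rot"][2];rows=[]
    print("now",p.round(1),s["tcp_rot"].round(2),"F",s["ft_force"].round(2),"gap",round(s["finger_gap"],1),"t",round(s["time"],2))
    for i in range(n):
        d=np.array(target)-p;c,sn=np.cos(np.radians(a)),np.sin(np.radians(a))
        v=np.array([d@[c,sn,0],d@[sn,-c,0],-d[2]])/20
        dy=(yaw-a+180)%360-180;t=np.clip(-dy/4.584,-tmax,tmax)
        k=min(1,vmax/max(abs(v).max(),1e-9));v=v*k
        v=v.round(2);t=round(float(t),2)
        rows.append([*map(float,v),t])
        p=p+20*(v[0]*np.array([c,sn,0])+v[1]*np.array([sn,-c,0])+v[2]*np.array([0,0,-1]));a-=t*4.584
    print(json.dumps([rows]));print("end",p.round(1),round(a,2))
if __name__=="__main__":
    f=[float(x) for x in sys.argv[1:]]
    plan(f[:3],f[3],vmax=f[4] if len(f)>4 else 1)
E
python3 plan.py 515 125 230 23.4
```

```text
now [ 215.1 -559.7  230.5] [-1.7999e+02  8.0000e-02 -6.8990e+01] F [-0.92 -0.51 -0.06] gap 85.7 t 0.15
[[[-1.0, -0.99, 0.0, -1.0], [-0.86, -1.0, 0.0, -1.0], [-0.73, -1.0, 0.0, -1.0], [-0.61, -1.0, 0.0, -1.0], [-0.51, -1.0, 0.0, -1.0], [-0.41, -1.0, 0.0, -1.0], [-0.32, -1.0, 0.0, -1.0], [-0.24, -1.0, 0.0, -1.0], [-0.15, -1.0, 0.0, -1.0], [-0.07, -1.0, 0.0, -1.0]]]
end [ 307.  -350.3  230.5] -23.15
```

```bash
python3 -m pendant '[[[-1,-0.99,0,-1],[-0.86,-1,0,-1],[-0.73,-1,0,-1],[-0.61,-1,0,-1],[-0.51,-1,0,-1],[-0.41,-1,0,-1],[-0.32,-1,0,-1],[-0.24,-1,0,-1],[-0.15,-1,0,-1],[-0.07,-1,0,-1]]]' 1 60; python3 plan.py 558 146 200 23.4
```

```text
time: 0.98
tool_pos: [304.6, -341.2, 225.6]
tcp_rot: [-179.7, 0.4, -21.5]
ft_force: [-0.8, 0.7, -0.5]
finger_gap: 85.9
now [ 304.6 -341.2  225.6] [-179.67    0.39  -21.48] F [-0.84  0.7  -0.45] gap 85.9 t 0.98
[[[0.11, -1.0, 0.05, -1.0], [0.19, -1.0, 0.05, -1.0], [0.27, -1.0, 0.05, -1.0], [0.36, -1.0, 0.05, -1.0], [0.45, -1.0, 0.05, -1.0], [0.55, -1.0, 0.05, -1.0], [0.66, -1.0, 0.06, -1.0], [0.78, -1.0, 0.06, -1.0], [0.92, -1.0, 0.06, -1.0], [1.0, -0.92, 0.06, -0.79]]]
end [ 411.2 -136.4  214.8] 23.39
```

Tracking is good.

```bash
python3 -m pendant '[[[0.11,-1,0.05,-1],[0.19,-1,0.05,-1],[0.27,-1,0.05,-1],[0.36,-1,0.05,-1],[0.45,-1,0.05,-1],[0.55,-1,0.05,-1],[0.66,-1,0.06,-1],[0.78,-1,0.06,-1],[0.92,-1,0.06,-1],[1,-0.92,0.06,-0.79]]]'; python3 plan.py 558 146 200 23.4
```

```text
time: 1.82
tool_pos: [408.6, -123.7, 213.9]
tcp_rot: [-179.4, 0.1, 25.6]
ft_force: [0.2, 0.6, 0.1]
finger_gap: 85.5
now [ 408.6 -123.7  213.9] [-1.7941e+02  8.0000e-02  2.5600e+01] F [0.2  0.55 0.06] gap 85.5 t 1.82
[[[1.0, -0.71, 0.06, 0.48], [1.0, -0.77, 0.06, 0.0], [1.0, -0.77, 0.06, 0.0], [1.0, -0.77, 0.06, 0.0], [1.0, -0.77, 0.06, 0.0], [1.0, -0.77, 0.05, 0.0], [1.0, -0.77, 0.06, 0.0], [1.0, -0.77, 0.05, 0.0], [1.0, -0.77, 0.06, 0.0], [1.0, -0.77, 0.05, 0.0]]]
end [530.7  96.5 202.5] 23.4
```

```bash
echo
python3 -m pendant '[[[1,-0.71,0.06,0.48],[1,-0.77,0.06,0],[1,-0.77,0.06,0],[1,-0.77,0.06,0],[1,-0.77,0.06,0],[1,-0.77,0.05,0],[1,-0.77,0.06,0],[1,-0.77,0.05,0],[1,-0.77,0.06,0],[1,-0.77,0.05,0]]]'; python3 plan.py 558 146 170 23.4
```

```text
time: 2.65
tool_pos: [532.1, 110.8, 200.7]
tcp_rot: [-179.4, 0.2, 23.7]
ft_force: [-0.1, -0.9, -0.2]
finger_gap: 85.1
now [532.1 110.8 200.7] [-179.36    0.25   23.69] F [-0.05 -0.9  -0.17] gap 85.1 t 2.65
[[[1.0, -0.58, 0.81, 0.06], [0.89, -0.52, 0.72, 0.0], [-0.0, 0.0, 0.0, 0.0], [-0.0, 0.0, 0.0, 0.0], [-0.0, 0.0, 0.0, 0.0], [-0.0, 0.0, 0.0, 0.0], [-0.0, 0.0, 0.0, 0.0], [-0.0, 0.0, 0.0, 0.0], [-0.0, 0.0, 0.0, 0.0], [-0.0, 0.0, 0.0, 0.0]]]
end [558.  146.1 170.1] 23.41
```

```bash
python3 -m pendant '[[[0.5,-0.29,0.4,0.06],[0.5,-0.29,0.4,0],[0.3,-0.18,0.3,0],[0.3,-0.18,0.2,0],[0.2,-0.1,0.15,0],[0,0,0,0],[0,0,0,0],[0,0,0,0],[0,0,0,0],[0,0,0,0]]]'; python3 - <<'E'
from h import *
s=sense();im=snapshot("wrist")[:,:,::-1].copy();cv2.imwrite("pics/w1.png",im)
np.save("w1.npy",np.r_[s["tool_pos"],s["tcp_rot"]]);print(s["tool_pos"],s["tcp_rot"],s["ft_force"],s["wrist_torque"])
h=cv2.cvtColor(im,cv2.COLOR_BGR2HSV)
m=(h[...,0]>75)&(h[...,0]<98)&(h[...,1]>60)&(h[...,2]>120)
for k in blobs(m.astype(np.uint8),400): print("plate",cv2.minAreaRect(k),cv2.minAreaRect(ray("wrist",k[:,0],10,s)[:,:2].astype(np.float32)))
m=h[...,2]<60; m[300:]=0
for k in blobs(m,100): print("dark",cv2.minAreaRect(k),cv2.minAreaRect(ray("wrist",k[:,0],40,s)[:,:2].astype(np.float32)))
E
```

```text
time: 3.48
tool_pos: [557.7, 149.4, 169.0]
tcp_rot: [-179.3, 0.4, 23.6]
ft_force: [-0.0, -0.5, -0.9]
finger_gap: 85.9
[557.74270876 149.39690538 169.04931027] [-179.30227304    0.3800213    23.59285124] [-0.02903415 -0.45751589 -0.91194557] [ 0.04220834  0.00059129 -0.02232242]
plate ((560.0452270507812, 295.3531799316406), (61.49666213989258, 100.15460205078125), 82.69424438476562) ((790.0216064453125, 173.37942504882812), (85.37200927734375, 63.59857177734375), 31.02444839477539)
plate ((378.5, 224.0), (102.0, 143.0), 90.0) ((604.402099609375, 165.25543212890625), (120.9059066772461, 90.71315002441406), 23.612754821777344)
plate ((167.76329040527344, 176.87298583984375), (103.99520111083984, 72.32568359375), 54.78240966796875) ((424.8668518066406, 131.76393127441406), (63.50499725341797, 83.66246032714844), 54.6135139465332)
dark ((530.5, 292.0), (14.0, 19.0), 90.0) ((739.5765380859375, 170.6828155517578), (18.30682945251465, 12.57594108581543), 23.146692276000977)
dark ((318.5, 230.5), (65.0, 13.0), 90.0) ((557.3671875, 147.5433349609375), (10.404237747192383, 52.356624603271484), 23.687572479248047)
dark ((134.76922607421875, 142.15383911132812), (16.641006469726562, 49.368316650390625), 56.3099365234375) ((404.44451904296875, 155.30577087402344), (39.09363555908203, 11.628381729125977), 53.657554626464844)
```

View pics/w1.png

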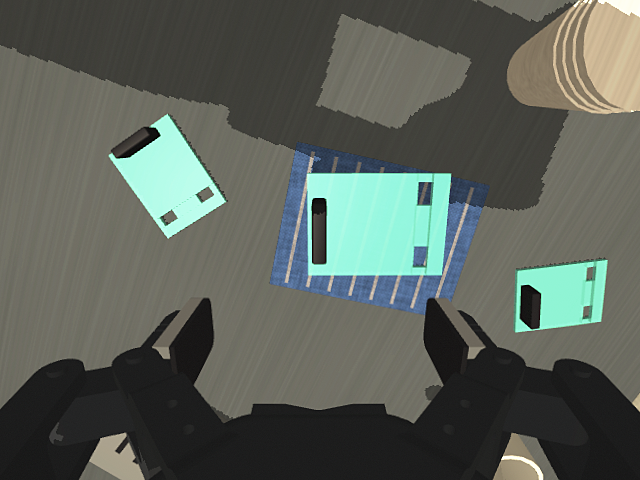

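The wrist view shows the right plate: 121x91 mm at (378,224), bar at (318,230). The views agree on the bar at about (558,146.3). Descending.

```bash
python3 plan.py 558 146.3 30 23.6 0.8
```

```text
now [557.8 149.4 169.2] [-179.31    0.37   23.59] F [ 0.4  -0.33  0.11] gap 85.6 t 3.53
[[[-0.01, 0.02, 0.8, -0.0], [-0.01, 0.02, 0.8, -0.0], [-0.0, 0.02, 0.8, -0.0], [-0.01, 0.01, 0.8, -0.0], [-0.0, 0.02, 0.8, -0.0], [-0.01, 0.01, 0.8, -0.0], [-0.0, 0.02, 0.8, -0.0], [-0.01, 0.01, 0.8, -0.0], [-0.0, 0.01, 0.56, -0.0], [-0.0, 0.0, -0.0, -0.0]]]
end [558.  146.4  30. ] 23.59
```

```bash
python3 -m pendant '[[[-0.01,0.02,0.8,0],[-0.01,0.02,0.8,0],[0,0.02,0.8,0],[-0.01,0.01,0.8,0],[0,0.02,0.8,0],[-0.01,0.01,0.7,0],[0,0.02,0.6,0],[-0.01,0.01,0.4,0],[0,0,0.2,0],[0,0,0,0]]]' 0.1 60; python3 plan.py 558 146.3 14 23.6 0.8
```

```text
time: 4.37
tool_pos: [560.9, 145.8, 52.1]
tcp_rot: [-179.5, -0.2, 23.4]
ft_force: [-0.5, -0.6, 0.2]
finger_gap: 46.7
now [560.9 145.8  52.1] [-179.48   -0.24   23.41] F [-0.5  -0.58  0.16] gap 46.7 t 4.37
[[[-0.05, -0.03, 0.8, -0.04], [-0.05, -0.04, 0.8, -0.0], [-0.02, -0.01, 0.3, -0.0], [-0.0, 0.0, 0.0, -0.0], [-0.0, 0.0, 0.0, -0.0], [-0.0, 0.0, 0.0, -0.0], [-0.0, 0.0, 0.0, -0.0], [-0.0, 0.0, 0.0, -0.0], [-0.0, 0.0, 0.0, -0.0], [-0.0, 0.0, 0.0, -0.0]]]
end [558.  146.3  14.1] 23.59
```

```bash
python3 -m pendant '[[[-0.04,-0.03,0.4,-0.04],[-0.04,-0.03,0.4,0],[-0.04,-0.02,0.3,0],[-0.02,0,0.3,0],[0,0,0.2,0],[0,0,0.1,0],[0,0,0.1,0],[0,0,0,0],[0,0,0,0],[0,0,0,0]]]'; python3 - <<'E'
from h import *
s=sense();cv2.imwrite("pics/w2.png",snapshot("wrist")[:,:,::-1]);print(s["tool_pos"],s["tcp_rot"],s["ft_force"],s["wrist_torque"],s["time"])
E
```

```text
time: 5.2
tool_pos: [559.6, 147.1, 15.1]
tcp_rot: [-179.5, -0.5, 23.6]
ft_force: [-0.2, -0.3, -0.8]
finger_gap: 46.7
[559.55832119 147.08229778  15.05711273] [-179.53844643   -0.48120279   23.62348297] [-0.16404261 -0.27794692 -0.78735643] [-0.00709823 -0.01933152  0.01318695] 5.2
```

View pics/w2.png

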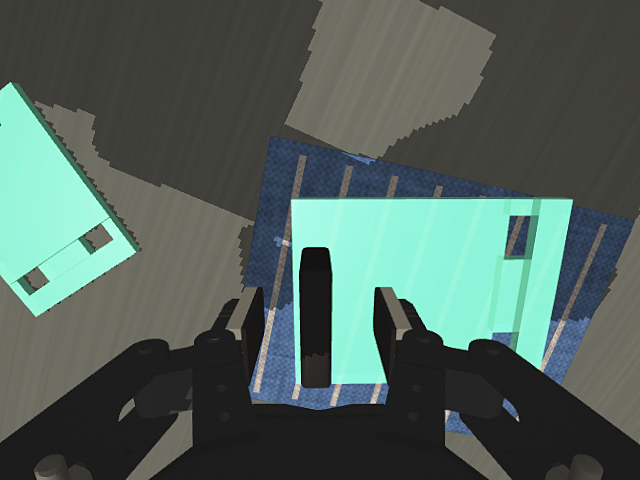

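The bar (column 316) is centred between the pads (262 to 375). Closing.

```bash
python3 -m pendant '[[[0,0,0,0],[0,0,0,0],[0,0,0,0],[0,0,0,0],[0,0,0,0],[0,0,0,0],[0,0,0,0],[0,0,0,0],[0,0,0,0],[0,0,0,0]]]' -1 60; python3 -c "
from h import *
s=sense();print(s['tool_pos'],s['tcp_rot'],s['ft_force'],s['wrist_torque'],s['time'])"
```

```text
time: 6.08
tool_pos: [560.3, 147.1, 16.2]
tcp_rot: [-179.6, -0.6, 23.6]
ft_force: [-0.3, -0.5, 0.0]
finger_gap: 10.5
[560.31298876 147.11323482  16.18793702] [-179.56682498   -0.56876961   23.61979059] [-0.30350337 -0.5066205   0.00685769] [ 0.00625081  0.07975785 -0.00146604] 6.0833
```

```bash
python3 -m pendant '[[[0,0,-0.2,0],[0,0,-0.3,0],[0,0,-0.4,0],[0,0,-0.5,0],[0,0,-0.5,0],[0,0,-0.5,0],[0,0,-0.5,0],[0,0,-0.3,0],[0,0,-0.1,0],[0,0,0,0]]]'; python3 - <<'E'
from h import *
s=sense();cv2.imwrite("pics/w3.png",snapshot("wrist")[:,:,::-1]);print(s["tool_pos"],s["tcp_rot"],s["ft_force"],s["wrist_torque"],s["time"],s["finger_gap"])
E
```

```text
time: 6.92
tool_pos: [559.7, 146.3, 90.4]
tcp_rot: [-179.6, -0.6, 23.6]
ft_force: [-0.4, 0.2, -2.4]
finger_gap: 10.6
[559.74696503 146.30103388  90.38170207] [-179.57743893   -0.59502336   23.62469966] [-0.40930313  0.21329053 -2.38612597] [-0.01258831  0.08738048  0.00041522] 6.9167 10.62720744909992
```

View pics/w3.png

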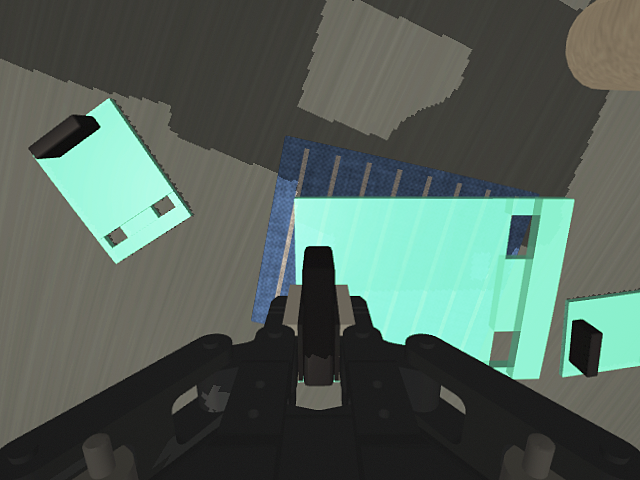

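```bash
python3 - <<'E'
from h import *
s=dict(tool_pos=np.array([559.75,146.3,90.38]),tcp_rot=np.array([-179.58,-.6,23.62]))
w=ray("wrist",[(574,198),(541,378),(295,198)],90.38-6.2,s)
a=np.radians(23.62);x=np.array([np.cos(a),np.sin(a)]);y=np.array([np.sin(a),-np.cos(a)])
d=w[:,:2]-s["tool_pos"][:2];print(np.c_[d@x,d@y].round(1))
E
python3 plan.py 451 -132 100 -14.7; 
```

```text
[[110.4 -43.8]
 [111.6  47. ]
 [ -9.9 -43.7]]
now [559.8 146.3  90.2] [-179.57   -0.59   23.62] F [ 0.85 -0.28 -2.68] gap 10.8 t 6.97
[[[-1.0, 1.0, -0.05, 1.0], [-0.85, 1.0, -0.04, 1.0], [-0.72, 1.0, -0.04, 1.0], [-0.61, 1.0, -0.04, 1.0], [-0.5, 1.0, -0.04, 1.0], [-0.4, 1.0, -0.03, 1.0], [-0.32, 1.0, -0.03, 1.0], [-0.23, 1.0, -0.03, 1.0], [-0.15, 1.0, -0.03, 0.36], [-0.11, 1.0, -0.04, 0.0]]]
end [476.6 -66.4  97.6] -14.7
```

```bash
python3 -m pendant '[[[-0.6,0.6,-0.05,0.6],[-0.8,0.9,-0.05,0.8],[-0.75,0.9,-0.05,0.8],[-0.6,0.9,-0.04,0.8],[-0.5,0.9,-0.04,0.8],[-0.42,0.9,-0.03,0.8],[-0.36,0.9,-0.03,0.8],[-0.3,0.9,-0.03,0.8],[-0.23,0.9,-0.03,0.8],[-0.2,0.9,-0.03,0.8]]]'; python3 plan.py 451 -132 90 -14.7
```

```text
time: 7.8
tool_pos: [481.9, -46.3, 89.2]
tcp_rot: [-179.3, 0.3, -13.3]
ft_force: [0.1, 0.4, -2.8]
finger_gap: 10.8
now [481.9 -46.3  89.2] [-179.29    0.26  -13.34] F [ 0.09  0.36 -2.8 ] gap 10.8 t 7.8
[[[-0.11, 1.0, -0.01, 0.3], [-0.09, 1.0, -0.01, -0.0], [-0.09, 1.0, -0.01, -0.0], [-0.09, 1.0, -0.01, -0.0], [-0.05, 0.53, -0.0, -0.0], [0.0, 0.0, -0.0, -0.0], [0.0, 0.0, -0.0, -0.0], [0.0, 0.0, -0.0, -0.0], [0.0, 0.0, -0.0, -0.0], [0.0, 0.0, -0.0, -0.0]]]
end [ 451.  -131.9   90. ] -14.72
```

```bash
python3 -m pendant '[[[-0.1,0.8,0,0.1],[-0.08,0.8,0,0.1],[-0.08,0.7,0,0.05],[-0.05,0.6,0,0],[-0.05,0.4,0,0],[-0.04,0.3,0,0],[-0.02,0.2,0,0],[0,0.1,0,0],[0,0,0,0],[0,0,0,0]]]'; python3 plan.py 451 -132 90 -14.7
python3 - <<'E'
from h import *
s=sense();cv2.imwrite("pics/w4.png",snapshot("wrist")[:,:,::-1]);print(s["tool_pos"],s["tcp_rot"],s["time"])
cv2.imwrite("pics/top4.png",snapshot("top")[:,:,::-1])
E
```

```text
time: 8.63
tool_pos: [448.2, -125.0, 83.6]
tcp_rot: [-179.3, 0.7, -15.0]
ft_force: [-0.7, 0.3, -2.0]
finger_gap: 10.5
now [ 448.2 -125.    83.6] [-179.29    0.72  -15.05] F [-0.72  0.33 -2.02] gap 10.5 t 8.63
[[[0.23, 0.3, -0.32, -0.08], [-0.0, 0.0, 0.0, 0.0], [-0.0, 0.0, 0.0, 0.0], [-0.0, 0.0, 0.0, 0.0], [-0.0, 0.0, 0.0, 0.0], [-0.0, 0.0, 0.0, 0.0], [-0.0, 0.0, 0.0, 0.0], [-0.0, 0.0, 0.0, 0.0], [-0.0, 0.0, 0.0, 0.0], [-0.0, 0.0, 0.0, 0.0]]]
end [ 451.1 -132.    90. ] -14.68
[ 448.22289473 -124.98657252   83.61550931] [-179.29031267    0.71911263  -15.04739778] 8.6333
```

View pics/w4.png

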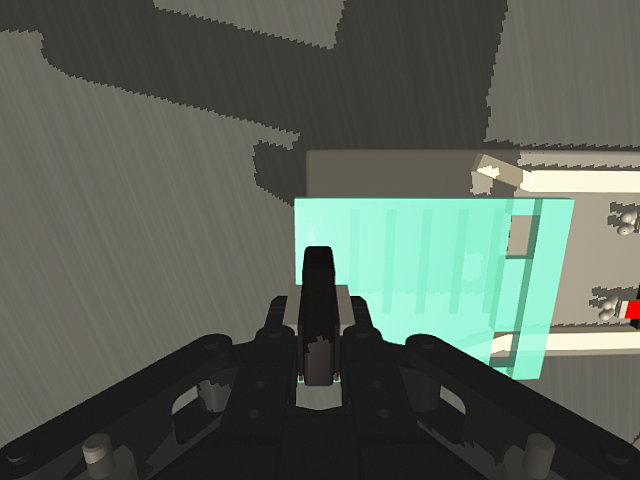

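View pics/top4.png

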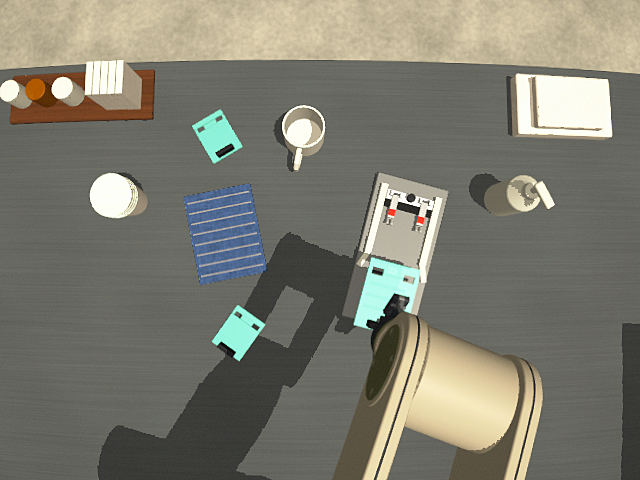

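```bash
python3 - <<'E'
from h import *
im=cv2.imread("pics/w4.png")
cv2.imwrite("pics/w4z.png",cv2.resize(im[140:385,455:640],None,fx=3.2,fy=2.4,interpolation=cv2.INTER_CUBIC))
E
```

```text
(no output)
```

View pics/w4z.png

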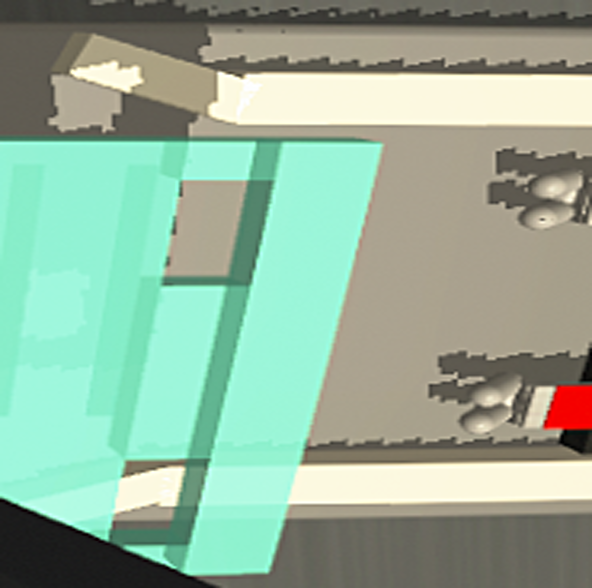

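```bash
python3 - <<'E'
from h import *
s=dict(tool_pos=np.array([448.22,-124.99,83.62]),tcp_rot=np.array([-179.29,.72,-15.05]))
def intool(w):
    a=np.radians(-15.05);x=np.array([np.cos(a),np.sin(a)]);y=np.array([np.sin(a),-np.cos(a)])
    d=w[:,:2]-s["tool_pos"][:2];return np.c_[d@x,d@y].round(1)
w=ray("wrist",[(529,192),(620,192),(508,333),(620,332.3)],20,s);print("rails",w.round(1).tolist(),intool(w).tolist())
w=ray("wrist",[(308,150),(440,150)],12,s);print("left edge",w.round(1).tolist(),intool(w).tolist())
w=ray("wrist",[(619,227),(601,312)],15,s);print("noses",w.round(1).tolist(),intool(w).tolist())
w=ray("wrist",[(574,199),(540,378),(295,198)],83.6-6.2,s);print("plate",intool(w).tolist())
E
```

```text
rails [[576.7, -119.1, 20.0], [630.5, -133.0, 20.0], [553.5, -207.9, 20.0], [627.2, -228.2, 20.0]] [[122.6, -39.0], [178.1, -39.6], [123.2, 52.7], [199.7, 53.1]]
left edge [[458.4, -63.6, 12.0], [532.8, -83.4, 12.0]] [[-6.1, -61.9], [70.9, -62.1]]
noses [[632.7, -156.8, 15.0], [618.5, -212.9, 15.0]] [[186.4, -17.2], [187.2, 40.7]]
plate [[109.6, -44.0], [110.0, 44.7], [-9.0, -43.9]]
```

```bash
python3 -m pendant '[[[0.1,0.1,0.2,-0.05],[0.1,0.1,0.3,0],[0.07,0.1,0.4,0],[0.05,0,0.4,0],[0,0,0.4,0],[0,0,0.4,0],[0,0,0.2,0],[0,0,0.1,0],[0,0,0,0],[0,0,0,0]]]'; python3 plan.py 452.9 -132.5 30 -14.8
```

```text
time: 9.57
tool_pos: [452.1, -130.5, 28.3]
tcp_rot: [-179.2, 0.9, -14.7]
ft_force: [-0.2, 0.5, -2.6]
finger_gap: 11.0
now [ 452.1 -130.5   28.3] [-179.25    0.9   -14.66] F [-0.17  0.52 -2.56] gap 11.0 t 9.57
[[[0.06, 0.09, -0.08, 0.03], [0.0, -0.0, -0.0, 0.0], [0.0, -0.0, -0.0, 0.0], [0.0, -0.0, -0.0, 0.0], [0.0, -0.0, -0.0, 0.0], [0.0, -0.0, -0.0, 0.0], [0.0, -0.0, -0.0, 0.0], [0.0, -0.0, -0.0, 0.0], [0.0, -0.0, -0.0, 0.0], [0.0, -0.0, -0.0, 0.0]]]
end [ 452.8 -132.6   29.9] -14.8
```

```bash
python3 -m pendant '[[[0.06,0.1,-0.02,0.03],[0,0,0,0],[0,0,0.04,0],[0,0,0.04,0],[0,0,0.04,0],[0,0,0.04,0],[0,0,0.04,0],[0,0,0,0],[0,0,0,0],[0,0,0,0]]]'; python3 -c "
from h import *
s=sense();print(s['tool_pos'],s['tcp_rot'],s['ft_force'],s['wrist_torque'],s['time'])"
```

```text
time: 10.4
tool_pos: [454.5, -133.6, 26.5]
tcp_rot: [-179.3, 0.7, -14.8]
ft_force: [-0.8, 0.7, -2.4]
finger_gap: 10.8
[ 454.46198441 -133.61702306   26.46242946] [-179.28065673    0.6693897   -14.81288162] [-0.79085685  0.67096877 -2.4431945 ] [-0.02347057  0.05243562 -0.04365546] 10.4
```

```bash
python3 -m pendant '[[[0,0,0.04,0],[0,0,0.04,0],[0,0,0.04,0],[0,0,0.04,0],[0,0,0.04,0],[0,0,0,0],[0,0,0,0],[0,0,0,0],[0,0,0,0],[0,0,0,0]]]'; python3 -c "
from h import *
s=sense();print(s['tool_pos'],s['tcp_rot'],s['ft_force'],s['wrist_torque'],s['time'])"
```

```text
time: 11.23
tool_pos: [456.8, -134.5, 24.6]
tcp_rot: [-179.3, 0.4, -14.8]
ft_force: [-1.6, 0.3, 2.3]
finger_gap: 10.8
[ 456.83788298 -134.49960476   24.60206445] [-179.32706651    0.37636507  -14.80342793] [-1.56346739  0.33358067  2.3179488 ] [-0.13528719 -0.0733907  -0.03040667] 11.2333
```

```bash
python3 -m pendant '[[[-0.01,0,0,0],[-0.01,0,0,0],[-0.01,0,0,0],[-0.01,0,0,0],[-0.01,0,0,0],[-0.01,0,0,0],[-0.01,0,0,0],[-0.01,0,0,0],[-0.01,0,0,0],[-0.01,0,0,0]]]' -0.4 20; python3 - <<'E'
from h import *
s=sense();print(s['tool_pos'],s['tcp_rot'],s['ft_force'],s['wrist_torque'],s['time'])
cv2.imwrite("pics/w5.png",snapshot("wrist")[:,:,::-1]);cv2.imwrite("pics/top5.png",snapshot("top")[:,:,::-1])
E
```

```text
time: 12.07
tool_pos: [454.0, -133.7, 23.6]
tcp_rot: [-179.3, 0.5, -14.8]
ft_force: [0.7, -0.1, -0.3]
finger_gap: 25.7
[ 454.0283276  -133.6903624    23.64878584] [-179.30768778    0.46145059  -14.81379642] [ 0.74437466 -0.09777931 -0.2604953 ] [-0.02924215 -0.01534527  0.04944213] 12.0667
```

View pics/w5.png

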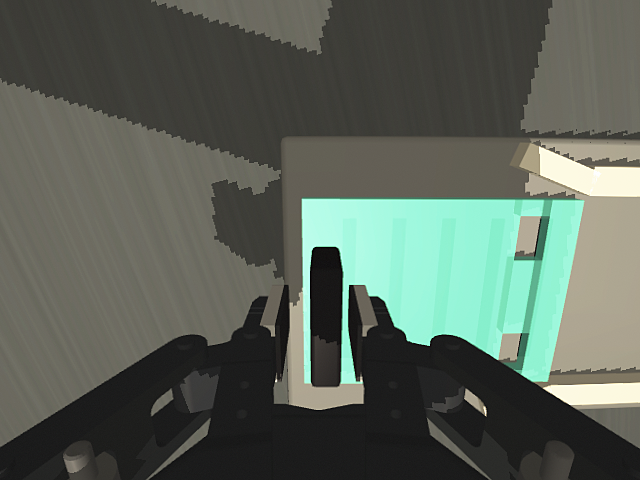

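```bash
python3 - <<'E'
from h import *
im=cv2.imread("pics/w5.png")
cv2.imwrite("pics/w5z.png",cv2.resize(im[130:420,490:640],None,fx=4,fy=2,interpolation=cv2.INTER_CUBIC))
s=dict(tool_pos=np.array([454.03,-133.69,23.65]),tcp_rot=np.array([-179.31,.46,-14.81]))
def intool(w):
    a=np.radians(-14.81);x=np.array([np.cos(a),np.sin(a)]);y=np.array([np.sin(a),-np.cos(a)])
    d=w[:,:2]-s["tool_pos"][:2];return np.c_[d@x,d@y].round(1)
w=ray("wrist",[(583,200),(548,382),(302,199)],18,s);print("plate",w.round(1).tolist(),intool(w).tolist())
w=ray("wrist",[(595,195),(638,195.5),(600,382.5),(638,382.5)],20,s);print("rails",intool(w).tolist())
w=ray("wrist",[(284,138),(480,138),(292,400)],12,s);print("edge",intool(w).tolist())
E
```

```text
plate [[575.1, -120.6, 18.0], [552.7, -208.5, 18.0], [459.3, -90.1, 18.0]] [[113.7, -43.6], [114.5, 47.1], [-6.0, -43.5]]
rails [[117.1, -46.1], [136.4, -46.1], [140.0, 46.6], [160.4, 47.3]]
edge [[-13.6, -68.3], [68.6, -68.6], [-12.9, 61.8]]
```

View pics/w5z.png

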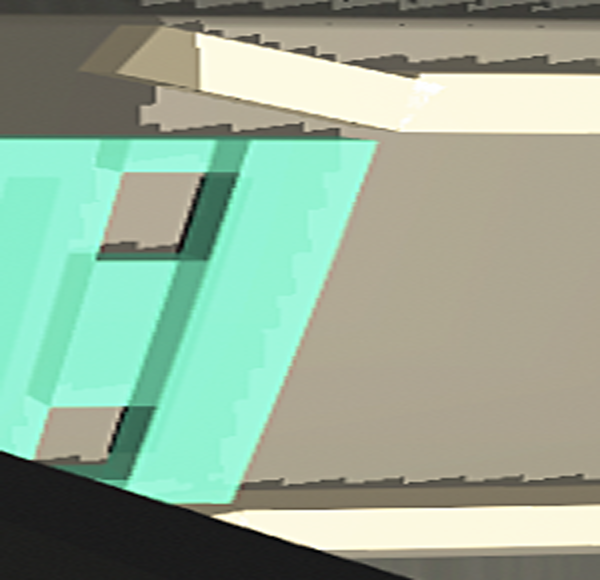

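View pics/top5.png

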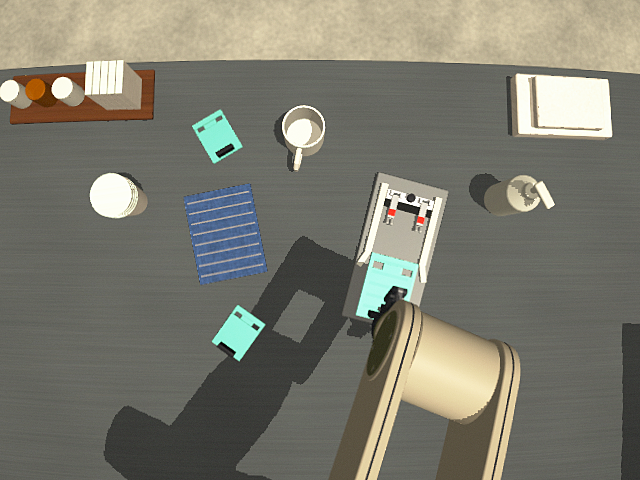

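```bash
python3 -m pendant '[[[0.15,-0.05,0,0],[0,0,0,0],[0,0,0,0],[0,0,0,0],[0,0,0,0],[0,0,0,0],[0,0,0,0],[0,0,0,0],[0,0,0,0],[0,0,0,0]]]' -1 20; cat > st.py <<'E'
from h import *
s=sense();p=s['tool_pos'];a=np.radians(-14.8);d=p[:2]-np.array([454.03,-133.69])
F=s['ft_force']
print('along',round(d@[np.cos(a),np.sin(a)],2),'left',round(d@[-np.sin(a),np.cos(a)],2),'z',round(p[2],2),'rot',s['tcp_rot'].round(2),'F along/left/z',round(F[:2]@[np.cos(a),np.sin(a)],2),round(F[:2]@[-np.sin(a),np.cos(a)],2),round(F[2],2),'tq',s['wrist_torque'].round(3),'gap',round(s['finger_gap'],1),'t',round(s['time'],2))
E
python3 st.py
```

```text
time: 13.0
tool_pos: [457.8, -133.5, 23.8]
tcp_rot: [-179.3, 0.4, -14.8]
ft_force: [0.4, 0.4, 0.6]
finger_gap: 11.6
along 3.55 left 1.11 z 23.82 rot [-179.31    0.44  -14.81] F along/left/z 0.27 0.51 0.6 tq [-0.032 -0.107 -0.039] gap 11.6 t 13.0
```

```bash
python3 -m pendant '[[[0.1,0,0,0],[0.15,0,0,0],[0.15,0,0,0],[0.15,0,0,0],[0.15,0,0,0],[0.15,0,0,0],[0.1,0,0,0],[0.05,0,0,0],[0,0,0,0],[0,0,0,0]]]'; python3 st.py
```

```text
time: 13.83
tool_pos: [479.4, -139.3, 23.7]
tcp_rot: [-179.3, 0.5, -14.8]
ft_force: [-0.7, 1.1, 2.2]
finger_gap: 11.4
along 25.93 left 1.05 z 23.67 rot [-179.31    0.47  -14.81] F along/left/z -0.98 0.92 2.2 tq [-0.071 -0.013 -0.072] gap 11.4 t 13.83
```

```bash
python3 -m pendant '[[[0.1,0,-0.01,0],[0.15,0,0,0],[0.15,0,0,0],[0.15,0,0,0],[0.15,0,0,0],[0.15,0,0,0],[0.1,0,0,0],[0.05,0,0,0],[0,0,0,0],[0,0,0,0]]]'; python3 st.py
```

```text
time: 14.67
tool_pos: [500.9, -144.9, 23.7]
tcp_rot: [-179.3, 0.5, -14.8]
ft_force: [-1.9, 0.2, 1.2]
finger_gap: 11.5
along 48.15 left 1.09 z 23.66 rot [-179.31    0.47  -14.81] F along/left/z -1.92 -0.34 1.24 tq [ 0.03  -0.03  -0.007] gap 11.5 t 14.67
```

Smooth so far. I'll check with the camera before the clips.

```bash
python3 - <<'E'
from h import *
im=snapshot("wrist")[:,:,::-1];cv2.imwrite("pics/w6.png",im)
im=snapshot("top")[:,:,::-1];cv2.imwrite("pics/top6z.png",cv2.resize(im[165:340,335:455],None,fx=3.4,fy=3.4,interpolation=cv2.INTER_CUBIC))
E
```

```text
(no output)
```

View pics/w6.png

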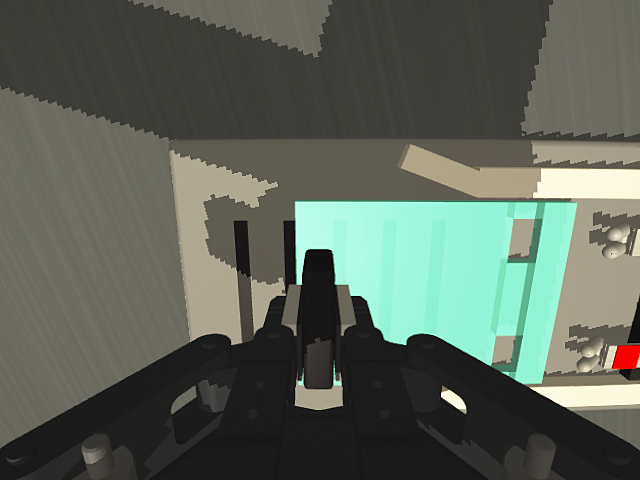

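View pics/top6z.png

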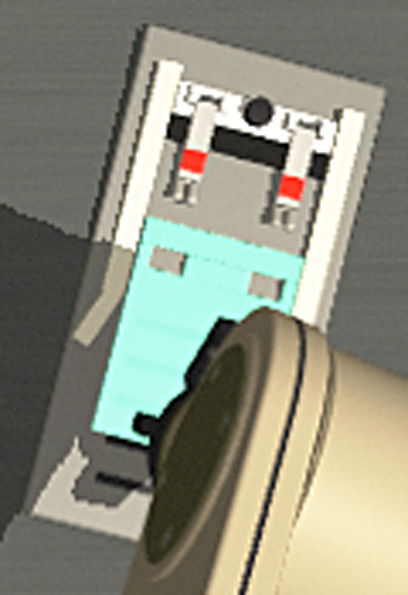

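```bash
python3 -m pendant '[[[0.05,0,0,0],[0.05,0,0,0],[0.05,0,0,0],[0.05,0,0,0],[0.05,0,0,0],[0.05,0,0,0],[0.05,0,0,0],[0.03,0,0,0],[0,0,0,0],[0,0,0,0]]]'; python3 st.py
```

```text
time: 15.6
tool_pos: [508.7, -147.0, 23.7]
tcp_rot: [-179.3, 0.5, -14.8]
ft_force: [-1.7, -0.4, 0.3]
finger_gap: 11.4
along 56.24 left 1.1 z 23.69 rot [-179.31    0.47  -14.81] F along/left/z -1.59 -0.79 0.34 tq [-0.005 -0.043 -0.008] gap 11.4 t 15.6
```

```bash
python3 -m pendant '[[[0.05,0,0,0],[0.05,0,0,0],[0.05,0,0,0],[0.05,0,0,0],[0.05,0,0,0],[0.05,0,0,0],[0.03,0,0,0],[0,0,0,0],[0,0,0,0],[0,0,0,0]]]'; python3 st.py
```

```text
time: 16.43
tool_pos: [515.8, -148.9, 23.7]
tcp_rot: [-179.3, 0.5, -14.8]
ft_force: [-2.0, 0.3, 1.6]
finger_gap: 11.7
along 63.63 left 1.08 z 23.68 rot [-179.31    0.46  -14.81] F along/left/z -1.97 -0.16 1.6 tq [-0.009 -0.076  0.029] gap 11.7 t 16.43
```

```bash
python3 -m pendant '[[[0.05,0,0,0],[0.05,0,0,0],[0.05,0,0,0],[0.03,0,0,0],[0,0,0,0],[0,0,0,0],[0,0,0,0],[0,0,0,0],[0,0,0,0],[0,0,0,0]]]'; python3 st.py; python3 - <<'E'
from h import *
im=snapshot("wrist")[:,:,::-1];cv2.imwrite("pics/w7z.png",cv2.resize(im[180:420,460:640],None,fx=3.2,fy=2.4,interpolation=cv2.INTER_CUBIC))
E
```

```text
time: 17.27
tool_pos: [519.0, -149.7, 23.7]
tcp_rot: [-179.3, 0.5, -14.8]
ft_force: [-2.3, 1.0, 2.9]
finger_gap: 11.5
along 66.92 left 1.09 z 23.67 rot [-179.31    0.54  -14.81] F along/left/z -2.53 0.37 2.89 tq [-0.009  0.046 -0.   ] gap 11.5 t 17.27
```

View pics/w7z.png

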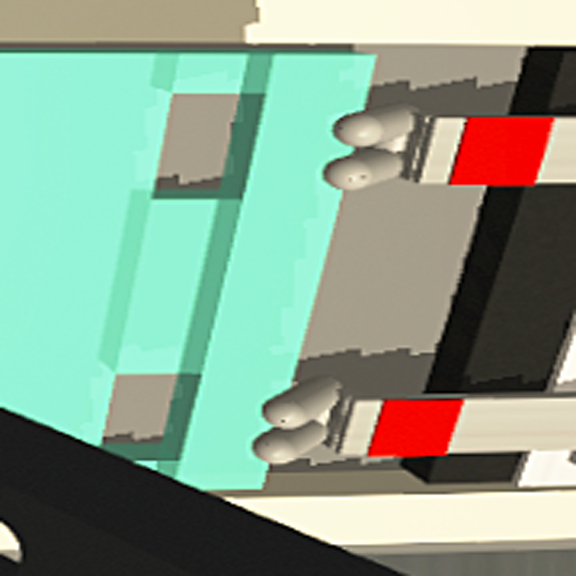

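```bash
python3 -m pendant '[[[0.05,0,0,0],[0.05,0,0,0],[0.05,0,0,0],[0.03,0,0,0],[0,0,0,0],[0,0,0,0],[0,0,0,0],[0,0,0,0],[0,0,0,0],[0,0,0,0]]]'; python3 st.py
```

```text
time: 18.15
tool_pos: [520.1, -150.0, 23.9]
tcp_rot: [-179.3, 0.9, -14.8]
ft_force: [-2.7, 1.2, 3.8]
finger_gap: 11.6
along 68.08 left 1.11 z 23.95 rot [-179.3     0.87  -14.8 ] F along/left/z -2.94 0.46 3.84 tq [ 0.029  0.049 -0.014] gap 11.6 t 18.15
```

```bash
python3 -m pendant '[[[0.1,0,0,0],[0.1,0,0,0],[0.1,0,0,0],[0.1,0,0,0],[0.1,0,0,0],[0.1,0,0,0],[0.05,0,0,0],[0,0,0,0],[0,0,0,0],[0,0,0,0]]]'; python3 st.py
```

```text
time: 18.98
tool_pos: [528.3, -152.1, 24.9]
tcp_rot: [-179.3, 1.6, -14.8]
ft_force: [-3.9, 1.2, 4.1]
finger_gap: 11.6
along 76.49 left 1.13 z 24.91 rot [-179.3     1.56  -14.76] F along/left/z -4.03 0.18 4.15 tq [0.017 0.121 0.054] gap 11.6 t 18.98
```

```bash
python3 - <<'E'
from h import *
im=snapshot("wrist")[:,:,::-1];cv2.imwrite("pics/w8.png",im)
im=snapshot("scene")[:,:,::-1];cv2.imwrite("pics/s8z.png",cv2.resize(im[130:240,210:360],None,fx=5,fy=5,interpolation=cv2.INTER_CUBIC))
E
```

```text
(no output)
```

View pics/w8.png

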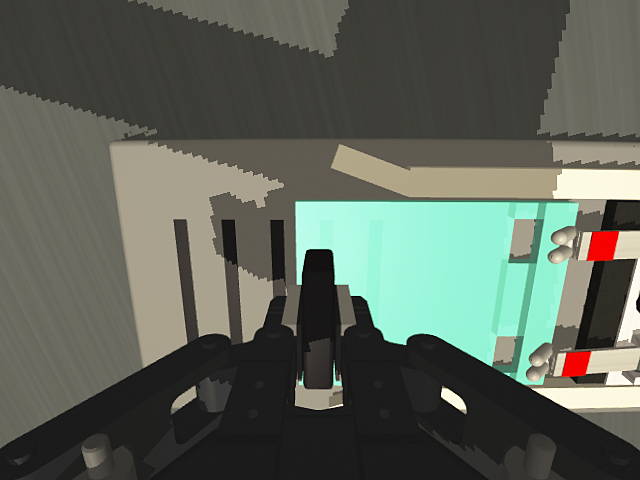

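View pics/s8z.png

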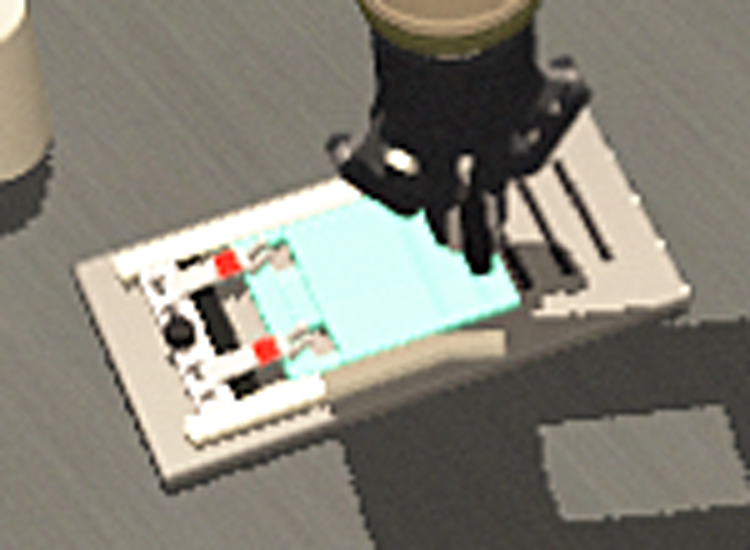

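```bash
python3 -m pendant '[[[0.08,0,0,0],[0.08,0,0,0],[0.08,0,0,0],[0.08,0,0,0],[0.08,0,0,0],[0.05,0,0,0],[0,0,0,0],[0,0,0,0],[0,0,0,0],[0,0,0,0]]]'; python3 st.py
```

```text
time: 19.92
tool_pos: [536.4, -154.3, 24.8]
tcp_rot: [-179.3, 1.7, -14.8]
ft_force: [-4.4, 1.1, 4.2]
finger_gap: 11.5
along 84.9 left 1.1 z 24.77 rot [-179.3     1.73  -14.76] F along/left/z -4.49 -0.08 4.16 tq [ 0.02   0.089 -0.023] gap 11.5 t 19.92
```

```bash
python3 -m pendant '[[[0.06,0,0,0],[0.06,0,0,0],[0.06,0,0,0],[0,0,0,0],[0,0,0,0],[0,0,0,0],[0,0,0,0],[0,0,0,0],[0,0,0,0],[0,0,0,0]]]'; python3 st.py
```

```text
time: 20.75
tool_pos: [541.7, -155.8, 25.3]
tcp_rot: [-179.3, 1.5, -14.8]
ft_force: [-1.1, 0.2, 3.5]
finger_gap: 11.9
along 90.46 left 0.98 z 25.29 rot [-179.31    1.54  -14.77] F along/left/z -1.07 -0.08 3.45 tq [-0.116 -0.264 -0.004] gap 11.9 t 20.75
```

```bash
python3 - <<'E'
from h import *
im=snapshot("wrist")[:,:,::-1];cv2.imwrite("pics/w9z.png",cv2.resize(im[180:420,460:640],None,fx=3.2,fy=2.4,interpolation=cv2.INTER_CUBIC))
im=snapshot("scene")[:,:,::-1];cv2.imwrite("pics/s9z.png",cv2.resize(im[130:240,210:360],None,fx=5,fy=5,interpolation=cv2.INTER_CUBIC))
E
```

```text
(no output)
```

View pics/w9z.png

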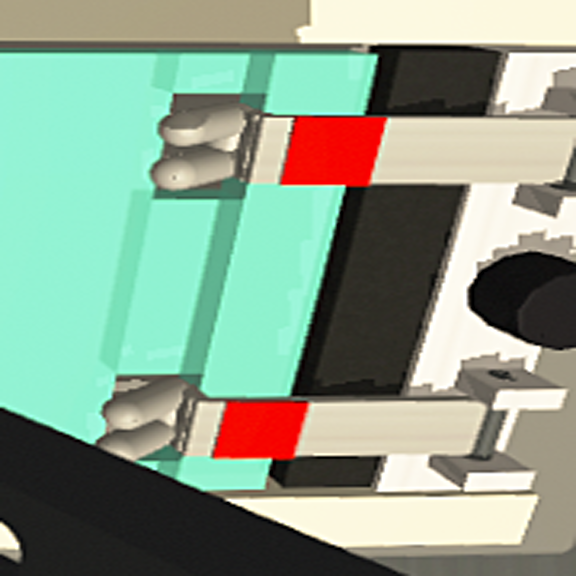

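View pics/s9z.png

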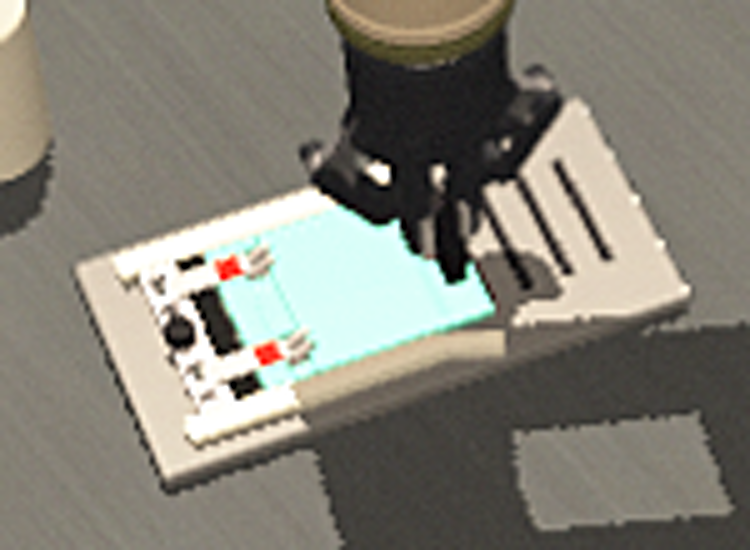

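```bash
cat > red.py <<'E'
from h import *
a=cv2.imread("pics/scene0.png");b=snapshot("scene")[:,:,::-1].copy()
a2=cv2.imread("pics/top0.png");b2=snapshot("top")[:,:,::-1].copy()
for im in(a,b,a2,b2):
    h=cv2.cvtColor(im,cv2.COLOR_BGR2HSV);m=(((h[...,0]<8)|(h[...,0]>172))&(h[...,1]>110)&(h[...,2]>80)).astype(np.uint8)
    n,l,st,c=cv2.connectedComponentsWithStats(m[:, :])
    print([(c[i].round(2).tolist(),int(st[i,4])) for i in range(1,n) if 15<st[i,4]<300 and 170<c[i][1]<235 and 240<c[i][0]<440])
E
python3 red.py; python3 -m pendant '[[[0.05,0,0,0],[0.05,0,0,0],[0.05,0,0,0],[0,0,0,0],[0,0,0,0],[0,0,0,0],[0,0,0,0],[0,0,0,0],[0,0,0,0],[0,0,0,0]]]'; python3 st.py; python3 red.py
```

```text
[([255.3, 183.19], 27), ([262.96, 200.36], 25)]
[([255.28, 183.11], 18), ([263.18, 200.53], 17)]
[([391.38, 211.87], 47), ([420.26, 219.72], 46)]
[([391.39, 211.88], 41)]
time: 21.78
tool_pos: [544.1, -156.5, 25.1]
tcp_rot: [-179.3, 1.6, -14.8]
ft_force: [-2.5, 0.6, 3.5]
finger_gap: 11.6
along 92.93 left 0.94 z 25.12 rot [-179.31    1.65  -14.77] F along/left/z -2.54 -0.05 3.48 tq [-0.056 -0.087  0.003] gap 11.6 t 21.78
[([255.3, 183.19], 27), ([262.96, 200.36], 25)]
[([255.16, 183.16], 19), ([263.22, 200.39], 18)]
[([391.38, 211.87], 47), ([420.26, 219.72], 46)]
[([391.39, 211.88], 41)]
```

```bash
python3 -m pendant '[[[0,0,0,0],[0,0,0,0],[0,0,0,0],[0,0,0,0],[0,0,0,0],[0,0,0,0],[0,0,0,0],[0,0,0,0],[0,0,0,0],[0,0,0,0]]]' -0.35 20; python3 st.py; python3 red.py;  python3 - <<'E'
from h import *
im=snapshot("wrist")[:,:,::-1];cv2.imwrite("pics/w10.png",im)
E
```

```text
time: 22.72
tool_pos: [543.3, -156.1, 23.2]
tcp_rot: [-179.3, 1.8, -14.8]
ft_force: [-0.9, -0.3, -0.0]
finger_gap: 27.9
along 92.0 left 1.14 z 23.24 rot [-179.29    1.77  -14.77] F along/left/z -0.79 -0.52 -0.02 tq [-0.016  0.044  0.004] gap 27.9 t 22.72
[([255.3, 183.19], 27), ([262.96, 200.36], 25)]
[([255.28, 183.11], 18), ([263.22, 200.39], 18)]
[([391.38, 211.87], 47), ([420.26, 219.72], 46)]
[([391.39, 211.88], 41)]
```

View pics/w10.png

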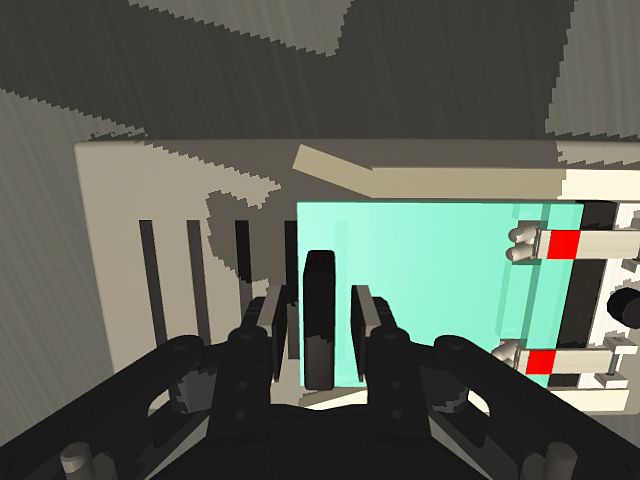

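The bar stands clear of both pads and the clips sit in the slots. Rising straight up.

```bash
python3 -m pendant '[[[0,0,-0.1,0],[0,0,-0.2,0],[0,0,-0.3,0],[0,0,-0.5,0],[0,0,-0.7,0],[0,0,-0.8,0],[0,0,-0.8,0],[0,0,-0.8,0],[0,0,-0.6,0],[0,0,-0.2,0]]]'; python3 st.py; python3 -m pendant '[[[-0.3,0,-0.5,0],[-0.6,0,-0.5,0],[-0.8,0,-0.5,0],[-0.8,0,-0.5,0],[-0.8,0,-0.4,0],[-0.6,0,-0.3,0],[-0.4,0,-0.2,0],[-0.2,0,0,0],[0,0,0,0],[0,0,0,0]]]'; python3 red.py; python3 - <<'E'
from h import *
im=snapshot("wrist")[:,:,::-1];cv2.imwrite("pics/w11.png",im)
im=snapshot("scene")[:,:,::-1];cv2.imwrite("pics/s11z.png",cv2.resize(im[130:240,210:360],None,fx=5,fy=5,interpolation=cv2.INTER_CUBIC))
E
```

```text
time: 23.7
tool_pos: [545.8, -158.1, 132.7]
tcp_rot: [-179.3, 1.8, -14.8]
ft_force: [0.5, 0.0, -0.1]
finger_gap: 27.6
along 94.94 left -0.12 z 132.7 rot [-179.29    1.75  -14.77] F along/left/z 0.45 0.12 -0.11 tq [-0.018 -0.026 -0.01 ] gap 27.6 t 23.7
time: 24.53
tool_pos: [457.6, -135.7, 199.1]
tcp_rot: [-179.3, 1.5, -14.8]
ft_force: [-0.2, 1.2, 0.3]
finger_gap: 27.9
[([255.3, 183.19], 27), ([262.96, 200.36], 25)]
[([255.28, 183.11], 18), ([263.22, 200.39], 18)]
[([391.38, 211.87], 47), ([420.26, 219.72], 46)]
[([391.39, 211.88], 41), ([420.32, 219.76], 37)]
```

View pics/w11.png

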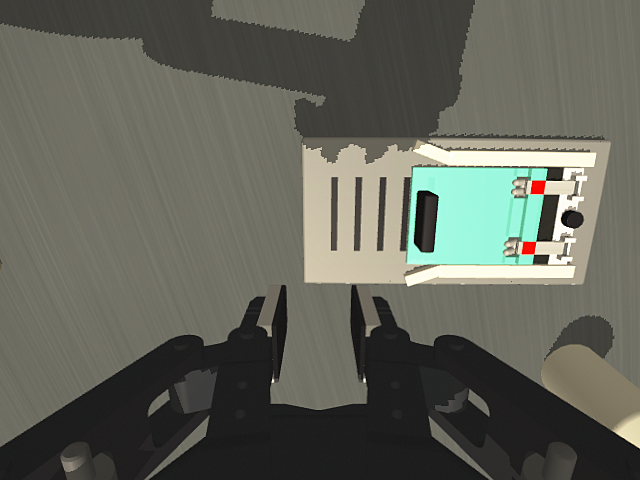

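View pics/s11z.png

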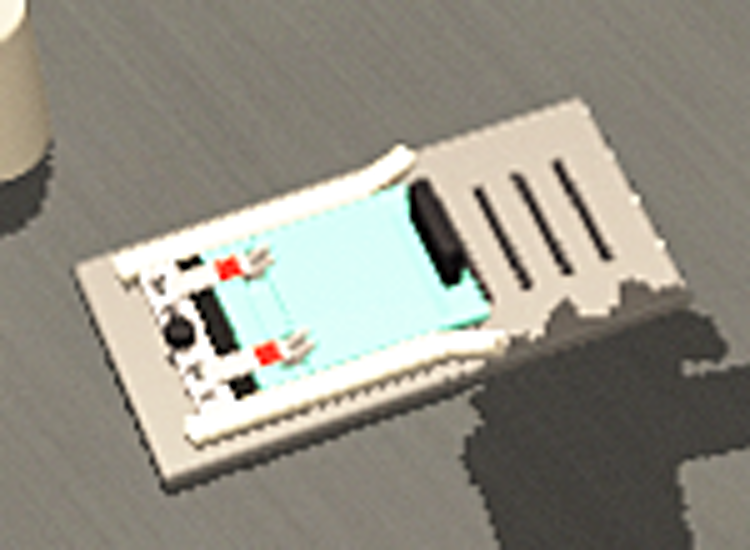

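```bash
python3 - <<'E'
from h import *
for f in("s8z","s9z","s11z"):
    h=cv2.cvtColor(cv2.imread(f"pics/{f}.png"),cv2.COLOR_BGR2HSV);m=(((h[...,0]<8)|(h[...,0]>172))&(h[...,1]>150)&(h[...,2]>80)).astype(np.uint8)
    n,l,st,c=cv2.connectedComponentsWithStats(m);print(f,[(c[i]/5+[210,130]).round(2).tolist() for i in range(1,n) if st[i,4]>150])
hand_in()
E
```

```text
s8z [[255.32, 182.68], [263.11, 200.03]]
s9z [[255.61, 183.67], [263.45, 200.73]]
s11z [[255.61, 183.71], [263.44, 200.73]]
the job is handed in; nothing more can be done
```

I picked the 120 x 90 mm plate off the mat by its bar and laid it flat on the front of the tray, just short of the rail mouth. I then released it and gripped it again at 20 N before sliding it between the rails. Both clips rode up over the far edge and dropped into the slots, and I let go and backed off. The job is handed in.

- **Force:** The ramps met the glass at about 3 N. Riding under the clips took about 4.5 N, and the push dropped to about 1 N at the snap. The highest pressing force I read on the tray was about 5 N. These are readings at the end of each move, not a continuous record.
- **Clips down:** After release, both red clip marks are back within about 0.3 px of their starting positions in the scene and top views. While the clips rode on the glass, the marks stood about 0.7 to 1 px higher in the scene view. That puts both clips fully down, judged from pictures, as I had no clip angle to read.
- **Final state:** The last pictures show the plate flat between the rails with its far edge close to the stop. The robot touches nothing, and it finished at about 25 s. The cups, bottle and mug were never approached.
- **Disagreements:**
  - The scene camera placed the bar about 8–10 mm from the top and wrist views, so I went with the latter.
  - The tool had tilted to about 1.8° by the end of the slide, so the plate's front may have been held a millimetre or two up until I let go.
  - I did not positively feel the stop. The last nudge still moved about 2.5 mm at 2.5 N.

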